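Slide the tool battery into the charger under the shelf

TASK

Put the loose cordless-tool battery on charge: slide it nose first into the charger, along the rails under the shelf, until it clicks past the side latches and is fully home against the stop, and let go of it. Push firmly but do not ram it, and leave the multimeter, the red screwdriver and the tin on the shelf where they are.

Things in the scene. Friction and masses are not known exactly. Their poses are not given: they have to be found in the camera images.
- charger: Grey and black battery charger with a plywood shelf over it, fixed to the bench. Origin on the bench top (z 0) below the rails' mouth; x runs in, y to its left, z up. Its flat tray (top 12 mm up, 124 mm wide) runs in from x = -130 mm. A black carriage with end stop, latches and contact pin is clamped at an unknown depth: with the battery home its origin is at x = 22 to 40 mm, y = 0, z = 12 mm.
- rail_mouth (a point): On the tray, centre of the rails' mouth. From here 85 mm inward two C-rails guide the battery's flange: channel 79 mm wide, 12.5 mm high; lips over it 58 mm apart, tops 17.5 mm above the tray. Low guides (11 mm high) flare outward from 79 mm apart here to 100 mm apart at 45 mm before the mouth.
- shelf_edge (a point): Middle of the lower front edge of the shelf board, 30 mm before the rail mouth and 155 mm above the bench. Board 220 mm wide, 170 mm deep, 18 mm thick; 6 mm legs at y = +-103 mm from 30 to 135 mm inside the mouth. A solder reel is fixed on it, 40 mm high, right rear.
- contact_pin (a joint): Brass contact pin, 8 mm thick, in the end stop's face, pushed in by the battery's nose: 0 free, 0.002 to 0.003 m with the battery latched home, 0.004 at the hard stop, 1 to 2 mm past home. On the way two sprung side rollers meet the flange about 20 mm before home, resist with roughly 10 to 15 N, then drop into its notches.
- battery: Black tool battery, orange tail grip, about 0.35 kg, flat on the bench. Origin: middle of its body's underside; x to its nose, z up. Body x -42 to 42 mm, 50 mm wide, top 55 mm up; at its foot a flange 76 mm wide, 10 mm high, with a notch each side at x = 19 mm. Tail grip 30 mm wide (y), x -82 to -42 mm, z 18 to 50 mm. Small orange mark on top at the nose.
- multimeter: Yellow and black multimeter, 128 x 68 x 39 mm, lying loose on the bench right of the charger; origin under its centre. Not to be disturbed.
- screwdriver_red: Red screwdriver, 191 mm long (its y axis), 25 mm thick, lying loose on the bench left of the charger; origin under its centre. Not to be disturbed.
- flux_tin: Round olive-yellow tin, 60 mm across, 19 mm high, standing loose on the shelf over the charger; origin under its centre. Not to be disturbed.

How it is judged:
At the end, for the whole second after the job is handed in: The battery stands flat in the rails (within 4 mm sideways, 3.5 degrees) and at rest, latched home: its nose holds the contact pin in by more than 1 mm. The multimeter, the red screwdriver and the tin are within 20 mm of where they stood (value of joint contact_pin above 0.001 m and x of battery in the frame of charger above 0.015 m and y of battery in the frame of charger between -0.004 and 0.004 m and z of battery in the frame of charger below 0.016 m and angle between battery's own z axis and vertical below 0.06 rad and linear speed of battery below 0.01 m/s and distance of each of multimeter, screwdriver_red, flux_tin from where it was at the start of the episode below 0.02 m); the robot touches nothing.
It fails at once if the battery was rammed: more than 100 N between battery and charger (contact force between battery and charger above 100 N).
It fails at once if the multimeter was moved by more than 20 mm (distance of multimeter from where it was at the start of the episode above 0.02 m).
It fails at once if the red screwdriver was moved by more than 20 mm (distance of screwdriver_red from where it was at the start of the episode above 0.02 m).
It fails at once if the tin on the shelf was moved by more than 20 mm (distance of flux_tin from where it was at the start of the episode above 0.02 m).
It also fails if it takes over 50 s, if anything falls off the work surface, if the arm or the gripper's body presses on something with over 40 N, if the wrist force passes 120 N, or if a joint passes its speed limit or range.

ROBOT

A 6-joint arm with a two-finger parallel gripper is mounted at the origin on a cart in front of the work surface, level with it; the furniture and walls round the work are solid. World frame = base frame: x ahead of the robot, y to its left, z up, the work surface at z = 0. Lengths are in m, angles in rad, forces in N, time in s.
With the tool pointing down it reaches from about 0.3 to 0.875 m from the base axis. Payload 6.4 kg.
Tool frame: the origin (TCP) lies on the centre line of the jaws, within the pads' length; the fingertips stand 8 mm ahead of it and the grasp point (between the pads) lies 11 mm behind it; z points along the fingers, y is the line along which they close (so a half turn about z gives the same grasp; the last joint's range is limited). The gripper opens to 85 mm and grips with 20 to 120 N. Pads are 22 mm wide; open, the fingers measure 114 mm over their backs; the gripper's body (76 mm by 85 mm) begins 54 mm behind the grasp point. The pads swing forward as they close: fully open they stand 13 mm farther back than shut.
Start: joints at [-1.463, 0.181, 1.607, -0, 1.354, -0.206], TCP at [0.178, -0.547, 0.206] pointing down, gripper open.
Joint ranges: [-2.99, 2.99], [-0.89, 2.07], [0.3, 2.58], [-1.14, 4.28], [0, 2.63], [-3.12, 3.12]. Speed limits (rad/s): [2.57, 2.57, 3.01, 3.14, 3.14, 3.14].

INTERFACE

Orientations are given as a unit quaternion [w, x, y, z].
In Python, from bench import ctrl gives the robot as it stands.
- The arm moves only by the shell command python3 -m handwheel 'ROWS' [OPENING]. ROWS is JSON, a list that holds one entry, the list of rows, each a list of 4 numbers: the shift along the tool's x, y, z each as a share of 20 cm, from -1 to 1, then the turn about the tool's z as a share of 1.5 rad, from -1 to 1. In form: [[[x, y, z, twist], ...]]. A call has 1 to 10 rows; each row is the pose to reach, as a shift and turn from the pose commanded when the call began, along the tool's axes at that moment; what a row does not reach only later rows make up. A row lasts 1/8 s, in which the tool goes at most 62.5 mm and 10.7 degrees, less where a joint would pass 70% of its speed; a pose out of reach is approached as far as the arm can. A call with a number of a shift or a turn outside -1 to 1 is refused whole. A call with a gripper value outside its range is refused whole. OPENING is the finger opening in mm, from 0 to 85.4, set as the call begins (- or left out, the last holds). The fingers move at their own pace and stop on an object; the grip force is fixed at half the most. Time passes only in rows, so rows that repeat a pose let the fingers close. It gives the time, the measured TCP pose, the force, the opening and the grip force at its end, in the units of the state.
- ctrl.get_obs(): the state, without advancing time (a new reading comes with each control period).
- ctrl.camera(name): name is "scene" or "top" or "wrist"; returns a dict with "color" (420x560x3 uint8, red, green, blue), "range_z" (420x560 float32, m along the optical axis (not along the pixel's ray), 0 where there is no reading), "K" (3x3 intrinsics, pixels), "pose" (4x4, takes a point from camera to world coordinates); the wrist camera has in their place "T_tool_cam" (4x4, takes a point from camera to tool coordinates, whose origin is the TCP and whose axes are the flange's). Camera axes: x right, y down, z forward; pixel columns grow to the right and rows downward; lengths in m; the calibration is good to about 2 mm. A picture is of the moment at which its call begins: read the wrist's pose just before it.
- ctrl.hand_in(): hands the job in; it is judged then, once.
The state is a dict: "time_s": time; "q": joint angles; "dq": joint speeds; "joint_efforts": joint torques, N m; "eef_pos": TCP position; "eef_rot": TCP orientation; "wrist_force": force on the tool from outside, world axes, zero at the start; "torque": the same for the moment, N m; "opening": opening from 0.0 (shut) to 1.0 (fully open); "grasp_force": force on a finger pad.
Only numpy, scipy, OpenCV 4.12 (cv2) and the standard library are available. Lean on these libraries where they do the work, as an engineer would, in place of code of your own. Each camera call takes 0.05 s, during which the arm holds its last target. There are 200 camera calls.

## Working session

There is one attempt and no reset: what is moved stays moved. The work goes in short steps, Python scripts to look and compute and a shell command to move; the robot and the scene stay as the last step left them, time stands still between calls to the robot, and variables do not carry over. Pictures are saved under pics/ and viewed, at most 14 in all, crops included, and the job is handed in when it is done.

```bash
mkdir -p pics; python3 - <<'E'
from bench import ctrl
import cv2,numpy as np
o=ctrl.get_obs();print(o)
for n in["scene","top"]:
    c=ctrl.camera(n);cv2.imwrite(f"pics/{n}0.png",c["color"][...,::-1]);np.savez(f"pics/{n}0.npz",**c);print(n,c["K"],c["pose"])
E
```

```text
{'time_s': 0.0, 'q': array([-1.46326868e+00,  1.81553000e-01,  1.60803660e+00,  3.00287928e-06,
        1.35378154e+00, -2.06280703e-01]), 'dq': array([-3.37128993e-04,  7.80359450e-05, -3.91426837e-04,  2.38405120e-03,
       -1.24998176e-03,  4.44742144e-05]), 'joint_efforts': array([-3.35932627e-04, -4.44872367e+01, -3.51334083e+01, -2.28587883e-04,
        9.10829811e-03,  1.68717978e-06]), 'eef_pos': array([ 0.17745452, -0.54629438,  0.20466365]), 'eef_rot': array([-8.88087628e-04,  9.87715433e-01,  1.56260784e-01,  4.53540770e-05]), 'wrist_force': array([0.74208064, 0.09852666, 0.47106045]), 'torque': array([-0.00758813, -0.01566086, -0.06121125]), 'grasp_force': 0.0, 'opening': 0.9991771975852795}
scene [[440.43602451   0.         284.58413498]
 [  0.         440.43602451 218.54042064]
 [  0.           0.           1.        ]] [[ 0.61507418 -0.41462998  0.67064576 -0.16981745]
 [-0.78845533 -0.31838794  0.52627684 -0.71342356]
 [-0.00468463 -0.85247352 -0.52274941  0.67125273]
 [ 0.          0.          0.          1.        ]]
top [[417.83084341   0.         286.18346976]
 [  0.         417.83084341 207.63537914]
 [  0.           0.           1.        ]] [[-0.37612654 -0.71214868  0.59276731 -0.19022462]
 [-0.92641647  0.30061983 -0.2266721   0.14573638]
 [-0.01677337 -0.63440679 -0.77281736  1.11680989]
 [ 0.          0.          0.          1.        ]]
```

View pics/scene0.png

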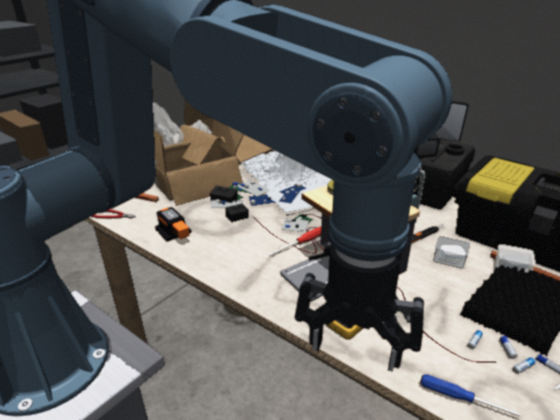

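View pics/top0.png

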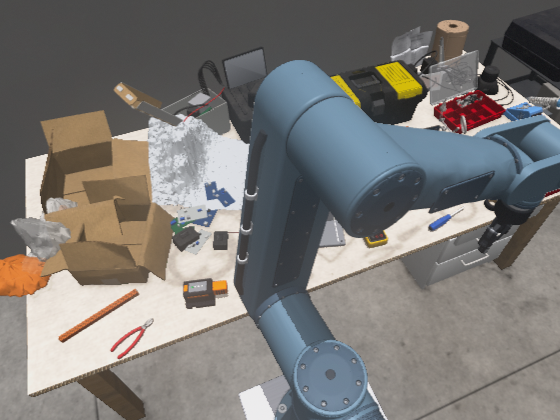

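The scene view shows the battery at about (173,222), with the tray and shelf half hidden behind the gripper at about (320,250). The top view shows the battery at (205,292), with its tail grip to the right at (220,288), and the arm hiding the charger. Next I'll measure the battery.

```bash
cat > h.py <<'E'
import numpy as np,cv2
def pts(c,T=None):
    d=c["range_z"];K=c["K"];T=c["pose"] if T is None else T
    v,u=np.mgrid[:d.shape[0],:d.shape[1]]
    p=np.stack([(u-K[0,2])/K[0,0]*d,(v-K[1,2])/K[1,1]*d,d],-1)@T[:3,:3].T+T[:3,3]
    p[d==0]=np.nan
    return p
def orange(c): 
    h=cv2.cvtColor(c["color"],cv2.COLOR_RGB2HSV);return (h[...,0]>4)&(h[...,0]<20)&(h[...,1]>170)&(h[...,2]>120)
E
python3 - <<'E'
from h import *
for n in["scene","top"]:
    c=dict(np.load(f"pics/{n}0.npz"));p=pts(c)
    m=orange(c)&(p[...,2]>.025)&(p[...,2]<.065)
    k,l,s,ce=cv2.connectedComponentsWithStats(m.astype(np.uint8))
    for i in range(1,k):
        if s[i,4]>4:print(n,s[i],np.nanmean(p[l==i],0).round(4),np.nanmin(p[l==i],0).round(3),np.nanmax(p[l==i],0).round(3))
    w=(p[...,2]>.048)&(p[...,2]<.062)&(abs(p[...,0]-.45)<.3)&(p[...,1]>.15)&(p[...,1]<.45)
    k,l,s,ce=cv2.connectedComponentsWithStats(w.astype(np.uint8))
    for i in range(1,k):
        if s[i,4]>60:
            q=p[l==i];print(n,"top",s[i],q.mean(0).round(4),cv2.minAreaRect((q[:,:2]*1000).astype(np.float32)))
    for u,v in ([(320,235),(290,275),(310,285),(335,195),(345,328),(310,235)] if n=="scene" else [(330,230),(343,245),(375,237)]):print(u,v,p[v,u])
E
```

```text
scene [173 221  15  11 109] [0.4341 0.1137 0.0463] [0.419 0.092 0.041] [0.452 0.137 0.049]
scene top [183 154  20  11  86] [0.7325 0.397  0.0559] ((733.1166381835938, 398.0287780761719), (103.4859390258789, 19.23920249938965), 82.12861633300781)
scene top [156 171  82  21 376] [0.6343 0.2588 0.0548] ((628.4758911132812, 266.43353271484375), (103.84534454345703, 258.54888916015625), 42.979740142822266)
scene top [156 207  25  16 218] [0.4504 0.1808 0.0521] ((452.94976806640625, 180.62698364257812), (71.45374298095703, 48.32002639770508), 76.49427032470703)
320 235 [ 0.64898391 -0.18935816  0.02632558]
290 275 [ 0.48438815 -0.21547001  0.00969121]
310 285 [ 0.15413017 -0.49560319  0.34323801]
335 195 [ 0.14824916 -0.52462018  0.47216339]
345 328 [ 0.40353098 -0.41530904  0.02466521]
310 235 [ 0.64789337 -0.15827813  0.01428715]
top [  0 272  49  25 613] [0.6533 0.6434 0.0482] [0.628 0.583 0.025] [0.682 0.715 0.065]
top [213 281  14   9 111] [0.4357 0.1186 0.0503] [0.419 0.099 0.046] [0.453 0.139 0.056]
top [184 285   3   6  18] [0.4627 0.2114 0.0559] [0.454 0.207 0.053] [0.472 0.216 0.
[... 211 characters left out ...]
 ] ((648.3968505859375, 174.5312042236328), (43.849510192871094, 60.2729377746582), 18.257848739624023)
top top [ 89 232  34   9 114] [0.7336 0.4042 0.0582] ((732.9024047851562, 399.9645080566406), (99.9920425415039, 16.461772918701172), 77.77776336669922)
top top [ 94 267  51  12 128] [0.5744 0.3758 0.0554] ((576.03662109375, 381.1345520019531), (141.18084716796875, 25.47064208984375), 81.48729705810547)
top top [183 279  28  19 395] [0.4509 0.1841 0.0547] ((453.1718444824219, 181.33807373046875), (76.81510162353516, 51.47549819946289), 74.90819549560547)
330 230 [ 0.51512466 -0.27556725  0.00987724]
343 245 [ 0.45032467 -0.29086291  0.00196108]
375 237 [ 0.42583507 -0.39005216  0.02389358]
```

```bash
for i in 1 2 3; do python3 -m handwheel '[[[0.75,-0.92,0,0],[0.75,-0.92,0,0],[0.75,-0.92,0,0],[0.75,-0.92,0,0],[0.75,-0.92,0,0]]]' 85 |tail -3; done
python3 -m handwheel '[[[0,0,0,-0.12],[0,0,0,-0.24],[0,0,0,-0.36],[0,0,0,-0.48],[0,0,0,-0.66],[0,0,0,-0.66],[0,0,0,-0.66]]]' | tail -3
python3 - <<'E'
from bench import ctrl
import cv2,numpy as np
for n in["scene","top","wrist"]:
    o=ctrl.get_obs();c=ctrl.camera(n);cv2.imwrite(f"pics/{n}1.png",c["color"][...,::-1]);np.savez(f"pics/{n}1.npz",pos=o["eef_pos"],rot=o["eef_rot"],**c)
print(o["time_s"],o["eef_pos"],o["eef_rot"],o["q"],c["T_tool_cam"].round(3))
a=[cv2.imread(f"pics/{n}1.png") for n in["scene","top","wrist"]]
cv2.imwrite("pics/m1.png",np.vstack([np.hstack([cv2.resize(a[0],(400,300)),cv2.resize(a[1],(400,300))]),np.hstack([cv2.resize(a[2],(400,300)),np.zeros((300,400,3),np.uint8)])]))
E
```

```text
wrist_force: [-0.4, 0.4, -0.0]
opening: 0.994
grasp_force: 0.0
wrist_force: [-0.0, -0.6, 0.0]
opening: 0.994
grasp_force: 0.0
wrist_force: [-0.5, -0.4, 1.3]
opening: 0.995
grasp_force: 0.0
wrist_force: [0.0, -0.5, -0.3]
opening: 1.0
grasp_force: 0.0
2.95 [0.43543578 0.11552756 0.2054907 ] [ 1.00830803e-04  7.96097906e-01  6.05167804e-01 -2.08021954e-04] [-4.89486346e-03 -1.07872669e-01  1.90538817e+00 -4.24172920e-04
  1.34428432e+00  2.66043458e-01] [[-0.    -0.956 -0.294  0.075]
 [ 1.    -0.001  0.001 -0.001]
 [-0.001 -0.294  0.956 -0.168]
 [ 0.     0.     0.     1.   ]]
```

View pics/m1.png

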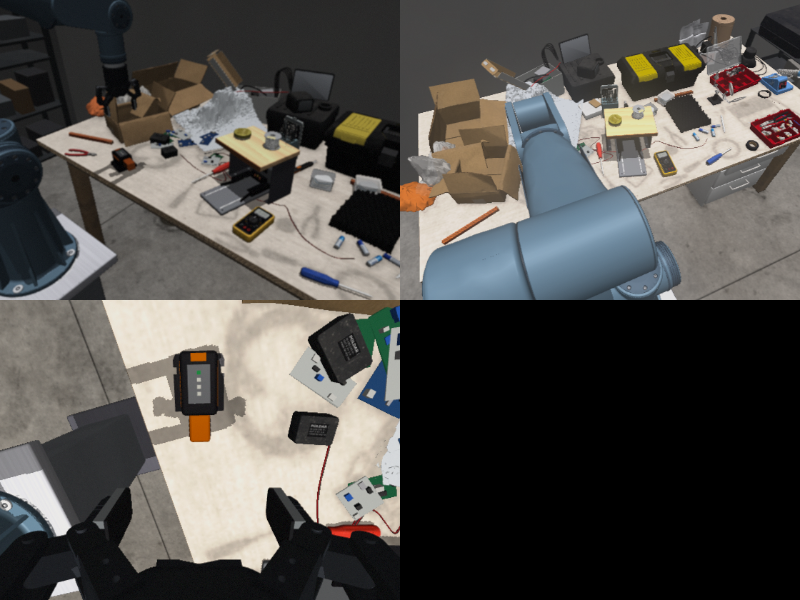

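The battery lies upright below the wrist (wrist panel, about (200,395)) with its nose up the image. The charger with tray, shelf and tin is now clear in both fixed views (scene about (250,165), top about (632,135)). Now I'll measure the charger and the things around it.

```bash
python3 - <<'E'
from h import *
from scipy.spatial.transform import Rotation as R
for n in["scene","top"]:
    c=dict(np.load(f"pics/{n}1.npz"));p=pts(c)
    for nm,z0,z1 in[("shelf",.166,.180),("tray",.008,.016),("tin/reel",.187,.198),("low",.02,.05)]:
        w=(p[...,2]>z0)&(p[...,2]<z1)&(p[...,0]>.33)&(p[...,0]<.85)&(p[...,1]>-.5)&(p[...,1]<0.05)
        w=cv2.morphologyEx(w.astype(np.uint8),cv2.MORPH_OPEN,np.ones((2,2)))
        k,l,s,ce=cv2.connectedComponentsWithStats(w)
        for i in range(1,k):
            if s[i,4]>(40 if nm!="shelf" else 300):
                q=p[l==i];r=cv2.minAreaRect((q[:,:2]*1000).astype(np.float32))
                print(n,nm,s[i],q.mean(0).round(4),np.round(r[0],1),np.round(r[1],1),round(r[2],1))
c=dict(np.load("pics/wrist1.npz"))
T=np.eye(4);w,x,y,z=c["rot"];T[:3,:3]=R.from_quat([x,y,z,w]).as_matrix();T[:3,3]=c["pos"]
p=pts(c,T@c["T_tool_cam"]);m=orange(c)&(p[...,2]>.03)&(p[...,1]<.3)
k,l,s,ce=cv2.connectedComponentsWithStats(m.astype(np.uint8))
for i in range(1,k):
    if s[i,4]>50:
        q=p[l==i];print(s[i],q.mean(0).round(4),cv2.minAreaRect((q[:,:2]*1000).astype(np.float32)))
w=(p[...,2]>.049)&(p[...,2]<.062)&(abs(p[...,0]-.45)<.08)&(abs(p[...,1]-.17)<.1);q=p[w];print("body",q.mean(0),cv2.minAreaRect((q[:,:2]*1000).astype(np.float32)))
E
python3 - <<'E'
import cv2,numpy as np
a=cv2.imread("pics/scene1.png")[150:330,230:430];b=cv2.imread("pics/top1.png")[90:270,250:400]
b=cv2.imread("pics/top1.png")[110:270,250:400]
cv2.imwrite("pics/m2.png",np.hstack([cv2.resize(a,(400,360)),cv2.resize(b,(375,360),interpolation=cv2.INTER_CUBIC)]))
E
```

```text
scene shelf [ 302  177  119   60 3021] [nan nan nan] [ 755.1 -338.4] [213.2 423.7] 71.7
scene tray [275 197  27  16 174] [nan nan nan] [736.8  -6.5] [113.6  70.6] 34.7
scene tray [285 218  24  15 130] [nan nan nan] [672.4 -97.5] [69.  55.3] 61.0
scene tray [301 232  21  11  66] [nan nan nan] [ 648.  -161.3] [42.4 52.1] 34.6
scene tray [414 233  12   7  53] [nan nan nan] [ 831.4 -387.8] [13.3 42.6] 63.5
scene tray [ 282  247   84   53 1662] [nan nan nan] [ 558.2 -280. ] [118.5 203.8] 68.3
scene tray [347 265  31  17 121] [ 0.5942 -0.3436  0.0097] [ 597.6 -344.7] [71.2 65.4] 25.5
scene tray [326 321  16  12  46] [ 0.4036 -0.3879  0.0112] [ 403.6 -388.2] [40.7  4.8] 79.3
scene tray [345 329  16   9  42] [ 0.413  -0.4278  0.0076] [ 416.3 -428.6] [ 8.3 40.2] 67.3
scene tin/reel [329 180  24  12 219] [nan nan nan] [ 663.1 -231.3] [74.3 53.1] 29.6
scene tin/reel [372 197  20   7  74] [ 0.6404 -0.3524  0.1893] [ 659.7 -355. ] [29.8 62.2] 68.5
scene low [280 190  21  14 182] [0.7691 0.0014 0.0258] [780.3   9.3] [110.5  44.9] 15.3
scene low [238 209  12  10  77] [0.6084 0.0447 0.0259] [631.8  
[... 939 characters left out ...]
6] [ 41.4 705.2] 73.9
top low [326 193  13  20 152] [nan nan nan] [ 613.1 -334.9] [30.8 91.7] 73.5
top low [304 194  19  20 172] [nan nan nan] [ 638.  -267.5] [102.9  46.3] 121.4
top low [357 211  32  35 664] [nan nan nan] [ 472.3 -404.5] [ 65.8 140.9] 73.8
[267  74  22  12 254] [0.4598 0.2101 0.0555] ((459.9296569824219, 209.94615173339844), (9.547211647033691, 19.304771423339844), 74.53288269042969)
[ 265  161   29   38 1018] [0.4364 0.118  0.0496] ((436.0589599609375, 117.48792266845703), (39.38200759887695, 28.319618225097656), 75.65046691894531)
body [0.44993611 0.17023621 0.05401995] ((446.65008544921875, 158.60086059570312), (122.56073760986328, 50.049339294433594), 75.79359436035156)
```

View pics/m2.png

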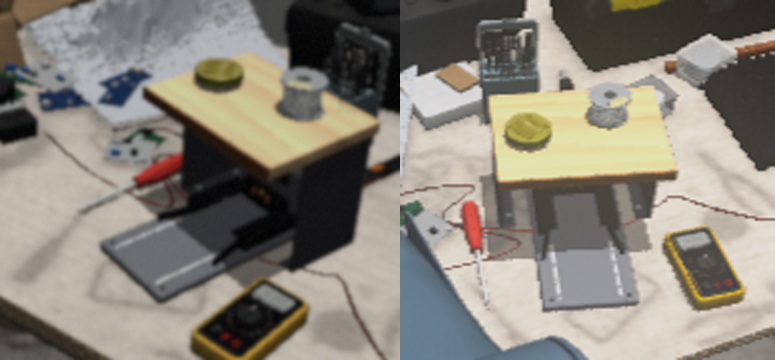

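The view shows the tray running away under the shelf, rails mid-tray, the tin at left front and the reel at right rear of the shelf, the screwdriver left and the meter right. The charger's yaw is about -22 degrees, with the mouth near (0.584,-0.287). I'll grasp the tail grip now.

```bash
python3 -m handwheel '[[[0.02,0,0.25,-0.014],[0.02,0,0.5,-0.014],[0.02,0,0.7,-0.014],[0.02,0,0.82,-0.014],[0.02,0,0.89,-0.014],[0.02,0,0.89,-0.014],[0.02,0,0.89,-0.014]]]' 85
python3 -m handwheel '[[[0,0,0,0],[0,0,0,0],[0,0,0,0],[0,0,0,0],[0,0,0,0],[0,0,0,0]]]' 0
python3 -m handwheel '[[[0,0,-0.15,0],[0,0,-0.3,0],[0,0,-0.45,0],[0,0,-0.45,0],[0,0,-0.45,0]]]'
python3 - <<'E'
from h import *
from bench import ctrl
c=ctrl.camera("wrist");cv2.imwrite("pics/w2.png",c["color"][...,::-1])
# refine the charger from saved views
for n in["scene","top"]:
    c=dict(np.load(f"pics/{n}1.npz"));p=pts(c)
    h=cv2.cvtColor(c["color"],cv2.COLOR_RGB2HSV)
    for nm,m in[("shelf",(abs(p[...,2]-.173)<.006)&(p[...,0]<.9)&(h[...,0]>12)&(h[...,0]<32)&(h[...,1]>60)),("tray",(abs(p[...,2]-.011)<.005)&(h[...,1]<60)&(h[...,2]<170))]:
        m&=(p[...,0]>.4)&(p[...,1]>-.5)&(p[...,1]<-.1)
        k,l,s,ce=cv2.connectedComponentsWithStats(m.astype(np.uint8),connectivity=4)
        i=1+np.argmax(s[1:,4]);q=p[l==i];q=q[np.isfinite(q).all(1)]
        print(n,nm,s[i],q.mean(0).round(4),cv2.boxPoints(cv2.minAreaRect((q[:,:2]*1000).astype(np.float32))).round(1).tolist(),cv2.minAreaRect((q[:,:2]*1000).astype(np.float32)))
E
```

```text
time_s: 3.88
eef_pos: [0.4373, 0.1208, 0.0286]
eef_rot: [0.001, 0.789, 0.615, 0.001]
wrist_force: [-0.8, -1.1, -0.8]
opening: 0.994
grasp_force: 0.0
time_s: 4.62
eef_pos: [0.4362, 0.1209, 0.0276]
eef_rot: [-0.0, 0.789, 0.615, -0.0]
wrist_force: [-0.7, -0.0, 0.1]
opening: -0.005
grasp_force: 0.0
time_s: 5.25
eef_pos: [0.4357, 0.1208, 0.1169]
eef_rot: [-0.0, 0.789, 0.615, -0.0]
wrist_force: [-0.3, -1.1, -1.0]
opening: 0.001
grasp_force: 0.0
scene shelf [ 303  177  117   58 2755] [ 0.6183 -0.3114  0.1702] [[521.5, -376.6000061035156], [687.2999877929688, -429.1000061035156], [752.7000122070312, -222.5], [586.7999877929688, -170.0]] ((637.0836181640625, -299.54913330078125), (216.72872924804688, 173.95387268066406), 72.44456481933594)
scene tray [ 280  246   97   54 2322] [ 0.5451 -0.2719  0.0094] [[443.5, -302.5], [642.9000244140625, -366.70001220703125], [681.7000122070312, -246.10000610351562], [482.29998779296875, -182.0]] ((562.60986328125, -274.3142395019531), (126.64623260498047, 209.44937133789062), 72.17626190185547)
top shelf [ 285  148   76   45 1946] [ 0.6293 -0.2922  0.1729] [[521.2999877929688, -370.6000061035156], [690.0999755859375, -425.0], [757.0999755859375, -217.0], [588.2999877929688, -162.60000610351562]] ((639.1868286132812, -293.84930419921875), (218.53343200683594, 177.3539581298828), 72.13768005371094)
top tray [ 302  195   44   53 1358] [ 0.547  -0.2627  0.0117] [[444.5, -295.3999938964844], [647.0999755859375, -360.0], [684.2000122070312, -243.60000610351562], [481.6000061035156, -179.0]] ((564.3561401367188, -269.4871520996094), (122.17070770263672, 212.63558959960938), 72.3246841430664)
```

View pics/w2.png

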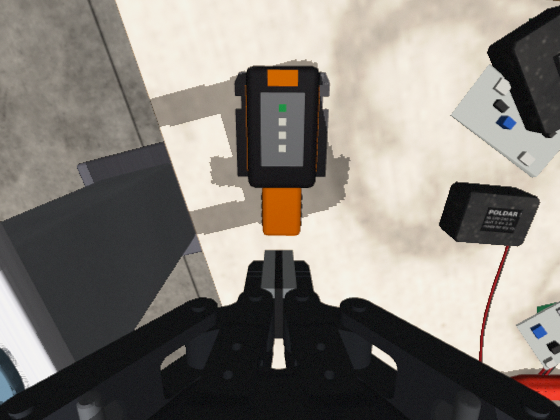

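The wrist view shows the battery still standing on the bench with its tail end at (281,235) and the shut fingers at (280,255). The grasp missed, so I'll measure where the battery is now.

```bash
cat >> h.py <<'E'
from scipy.spatial.transform import Rotation as R
def wrist(save):
    from bench import ctrl
    o=ctrl.get_obs();c=ctrl.camera("wrist");cv2.imwrite(f"pics/{save}.png",c["color"][...,::-1])
    T=np.eye(4);w,x,y,z=o["eef_rot"];T[:3,:3]=R.from_quat([x,y,z,w]).as_matrix();T[:3,3]=o["eef_pos"]
    c["T"]=T@c["T_tool_cam"];c["Tt"]=T;return o,c
def blobs(m,p,amin=50):
    k,l,s,ce=cv2.connectedComponentsWithStats(m.astype(np.uint8))
    for i in range(1,k):
        if s[i,4]>amin:
            q=p[l==i];q=q[np.isfinite(q).all(1)];r=cv2.minAreaRect((q[:,:2]*1000).astype(np.float32))
            print(s[i],q.mean(0).round(4),np.round(r[0],1),np.round(r[1],1),round(r[2],1),"z",q[:,2].min().round(3),q[:,2].max().round(3))
E
python3 - <<'E'
from h import *
from bench import ctrl
o,c=wrist("w3");p=pts(c,c["T"]);print(o["eef_pos"])
blobs(orange(c)&(p[...,1]<.3),p)
c=ctrl.camera("top");p=pts(c);blobs(orange(c)&(p[...,1]<.3)&(p[...,1]>0)&(p[...,0]<.55),p,5)
c=ctrl.camera("scene");p=pts(c);blobs(orange(c)&(p[...,1]<.3)&(p[...,1]>0)&(p[...,0]<.55),p,5)
E
```

```text
[0.43530792 0.12085187 0.11649795]
[268  69  31  17 513] [0.4597 0.2102 0.0555] [459.8 210.3] [10. 20.] 75.8 z 0.053 0.058
[ 263  188   39   48 1774] [0.4362 0.1185 0.0496] [436.  117.6] [38.6 29. ] 75.0 z 0.045 0.052
```

```bash
python3 - <<'E'
from h import *
from bench import ctrl
o=ctrl.get_obs();P=o["eef_pos"];c=ctrl.camera("scene");p=pts(c)
def pr(c,P):
    q=c["pose"][:3,:3].T@(P-c["pose"][:3,3]);return (c["K"]@q)[:2]/q[2],q[2]
print(P,o["q"],pr(c,P),c["range_z"][int(pr(c,P)[0][1]),int(pr(c,P)[0][0])], pr(c,np.array([.436,.1176,.05])))
im=cv2.resize(c["color"][100:280,90:330,::-1],(800,600),interpolation=cv2.INTER_CUBIC);cv2.imwrite("pics/s4.png",im)
o,w=wrist("w4");pw=pts(w,w["T"])
d=[(280,250),(280,265),(280,280),(290,300),(281,240)]
print([(a,pw[a[1],a[0]].round(4),w["range_z"][a[1],a[0]]) for a in d])
E
```

```text
[0.4353279  0.12083547 0.11647204] [ 6.98178905e-03  8.62229750e-03  1.98828103e+00 -2.17120992e-05
  1.14692954e+00  2.53029841e-01] (array([174.76906967, 201.62248555]), np.float64(1.134900652550875)) 1.3345379 (array([179.15214553, 223.7513138 ]), np.float64(1.1683968592190592))
[((280, 250), array([0.4377, 0.1308, 0.1458]), np.float32(0.15177655)), ((280, 265), array([0.4378, 0.1313, 0.1617]), np.float32(0.13647476)), ((280, 280), array([0.4377, 0.1311, 0.1737]), np.float32(0.12502387)), ((290, 300), array([0.4412, 0.1316, 0.1891]), np.float32(0.10989622)), ((281, 240), array([ 0.4252,  0.0745, -0.0007]), np.float32(0.30870295))]
```

View pics/s4.png

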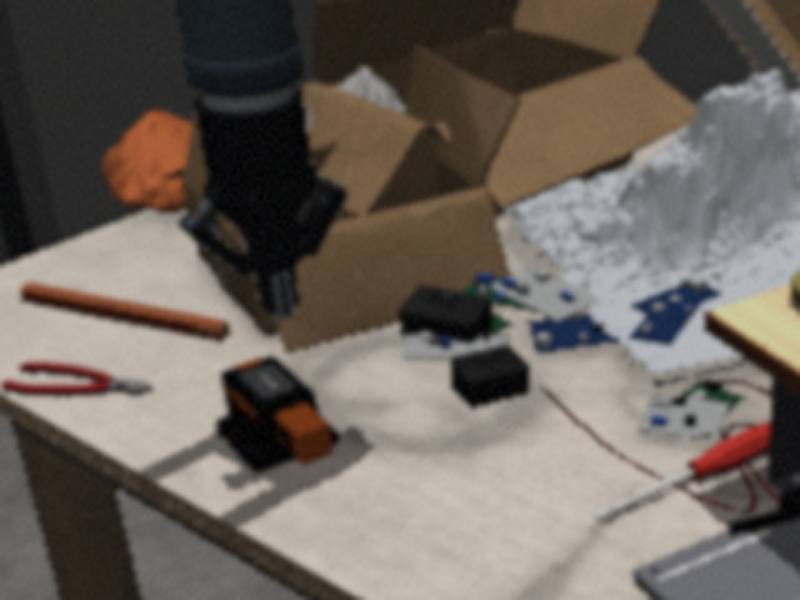

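The scene view shows the shut fingertips at crop (277,312), well above where the TCP projects, and the battery at (275,410), untouched. The fingers seem shorter than the TCP suggests, so I'll measure the fingertip from the images.

```bash
python3 - <<'E'
from h import *
from bench import ctrl
o,w=wrist("w5");Ti=np.linalg.inv(w["Tt"]);p=pts(w,w["T"]);t=p@Ti[:3,:3].T+Ti[:3,3]
for v in range(238,300,4):print(v,w["color"][v,278],t[v,278].round(4))
m=(t[...,2]<.03)&(abs(t[...,0])<.05)&(abs(t[...,1])<.08);print("max tool z of finger",np.nanmax(t[...,2][m]) if m.any() else None)
c=ctrl.camera("scene");p=pts(c)
t=p@Ti[:3,:3].T+Ti[:3,3];m=(abs(t[...,0])<.03)&(abs(t[...,1])<.03)&(t[...,2]<.03);print(m.sum(),np.nanpercentile(t[m],[50,90,95,100],axis=0).round(4))
E
```

```text
238 [242 233 220] [-0.0451 -0.0013  0.117 ]
242 [242 234 221] [-0.0494 -0.0013  0.1174]
246 [240 231 218] [-0.0542 -0.0013  0.1188]
250 [89 83 74] [ 0.011  -0.0012 -0.0309]
254 [12 16 15] [ 0.0104 -0.0012 -0.0338]
258 [16 15 15] [ 0.0107 -0.0012 -0.0386]
262 [17 16 15] [ 0.0104 -0.0012 -0.0418]
266 [18 20 19] [ 0.0107 -0.0012 -0.046 ]
270 [12 14  9] [ 0.0109 -0.0012 -0.0497]
274 [14 14 15] [ 0.0104 -0.0012 -0.0521]
278 [19 19 13] [ 0.0106 -0.0012 -0.0556]
282 [20 19 16] [ 0.0106 -0.0012 -0.0588]
286 [10  9 11] [ 0.0106 -0.0012 -0.0615]
290 [37 36 34] [ 0.0101 -0.0012 -0.0635]
294 [33 34 35] [ 0.0084 -0.0012 -0.0634]
298 [36 36 38] [ 0.0065 -0.0012 -0.0631]
max tool z of finger -0.02899733928567373
1234 [[-0.0146 -0.0106 -0.1249]
 [-0.0073  0.0234 -0.0549]
 [-0.0011  0.0269 -0.042 ]
 [ 0.0251  0.03   -0.0241]]
```

The fingertips really lie 29 mm behind the reported TCP, not 8 mm ahead of it, so my descent stopped above the tail grip. I'll correct for this (TCP to z about -0.014) and grasp again.

```bash
python3 -m handwheel '[[[-0.01,0,0.1,0],[-0.01,0,0.2,0],[-0.01,0,0.2,0],[-0.01,0,0.2,0],[-0.01,0,0.35,0],[-0.01,0,0.5,0],[-0.01,0,0.6,0],[-0.01,0,0.65,0],[-0.01,0,0.65,0],[-0.01,0,0.65,0]]]' 85
python3 -m handwheel '[[[0,0,0,0],[0,0,0,0],[0,0,0,0],[0,0,0,0],[0,0,0,0],[0,0,0,0]]]' 0
```

```text
time_s: 6.9
eef_pos: [0.4367, 0.119, -0.0114]
eef_rot: [0.001, 0.788, 0.615, 0.001]
wrist_force: [-0.3, -1.2, 0.3]
opening: 0.994
grasp_force: 0.0
time_s: 7.65
eef_pos: [0.4363, 0.1189, -0.0119]
eef_rot: [0.0, 0.788, 0.615, 0.0]
wrist_force: [-0.6, -0.7, 6.3]
opening: 0.342
grasp_force: 59.0
```

Gripped at 29 mm with 59 N. I'll lift and carry it to in front of the tray.

```bash
python3 -m handwheel '[[[0,0,-0.1,0],[0,0,-0.22,0],[0,0,-0.35,0],[0,0,-0.35,0]]]' 
python3 -m handwheel '[[[-0.15,0.04,0,0.1],[-0.32,0.09,0,0.2],[-0.5,0.14,0,0.3],[-0.68,0.19,0,0.4],[-0.85,0.23,0,0.5],[-0.85,0.23,0,0.5]]]' |head -3
python3 - <<'E'
from bench import ctrl;import numpy as np
o=ctrl.get_obs();w,x,y,z=o["eef_rot"];a=2*np.arctan2(y,x);print(o["eef_pos"],np.degrees(a),o["opening"])
d=np.array([.442,-.233])-o["eef_pos"][:2];print("x,y share",d@[np.cos(a),np.sin(a)]/.2,d@[np.sin(a),-np.cos(a)]/.2,"twist",(a+np.radians(18))/1.5)
E
```

```text
time_s: 8.15
eef_pos: [0.4366, 0.1189, 0.0584]
eef_rot: [0.001, 0.788, 0.615, 0.001]
wrist_force: [0.3, -0.1, -5.2]
opening: 0.344
grasp_force: 60.6
time_s: 8.9
eef_pos: [0.4378, -0.0587, 0.056]
eef_rot: [-0.001, 0.96, 0.281, -0.001]
[ 0.43784022 -0.05870897  0.05599499] 32.693901787926166 0.34168959220812495
x,y share -0.45321343401075315 0.744623538545073 twist 0.5898503312546345
```

```bash
python3 -m handwheel '[[[-0.1,0.15,0,0.1],[-0.2,0.32,0,0.22],[-0.3,0.5,0,0.34],[-0.4,0.66,0,0.46],[-0.45,0.74,0,0.59],[-0.45,0.74,0,0.59],[-0.45,0.74,0,0.59],[-0.45,0.74,0,0.59]]]' 
python3 - <<'E'
from h import *
o,c=wrist("w6");np.savez("pics/w6.npz",**c);print(o["eef_pos"])
E
```

```text
time_s: 9.9
eef_pos: [0.4435, -0.2288, 0.057]
eef_rot: [-0.001, 0.988, -0.153, -0.001]
wrist_force: [-1.2, -0.3, -4.1]
opening: 0.345
grasp_force: 60.9
[ 0.44352924 -0.22877467  0.05696396]
```

View pics/w6.png

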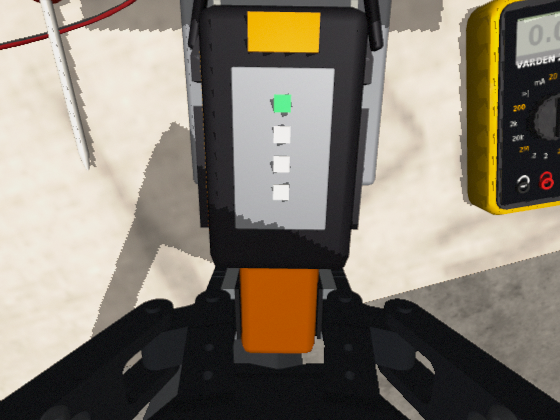

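The wrist view shows the battery held straight, mark at (284,32), with tray strips showing on the left (u about 190) and the right (u about 378). I'll measure the offsets from them.

```bash
python3 - <<'E'
from h import *
c=dict(np.load("pics/w6.npz"));p=pts(c,c["T"]);Ti=np.linalg.inv(c["Tt"]);t=p@Ti[:3,:3].T+Ti[:3,3]
print("yaw tool x",np.degrees(np.arctan2(c["Tt"][1,0],c["Tt"][0,0])))
m=orange(c)|((cv2.cvtColor(c["color"],cv2.COLOR_RGB2HSV)[...,0]<28)&(cv2.cvtColor(c["color"],cv2.COLOR_RGB2HSV)[...,1]>170)&(c["color"][...,0]>150))
blobs(m&(abs(t[...,1])<.03),t);
hsv=cv2.cvtColor(c["color"],cv2.COLOR_RGB2HSV)
tr=(p[...,2]>.007)&(p[...,2]<.017)&(hsv[...,1]<70)
for v in range(10,180,14):
    r=tr[v]; L=[u for u in np.where(r)[0] if u<230]; Rr=[u for u in np.where(r)[0] if 330<u<420]
    print(v, (L[0],t[v,L[0]].round(4)) if L else None, (Rr[-1],t[v,Rr[-1]].round(4)) if Rr else None)
E
```

```text
yaw tool x -17.596768086745467
[ 247   11   74   42 2909] [ 0.0938  0.0018 -0.0671] [94.   1.8] [11.  20.4] 1.1 z -0.069 -0.064
[ 241  268   77   85 6132] [-0.0005  0.0004 -0.0615] [-2.   0.3] [39.5 28.8] 0.9 z -0.063 -0.058
10 (np.int64(43), array([ 0.1266, -0.1344,  0.0427])) (np.int64(390), array([0.1278, 0.0662, 0.0482]))
24 (np.int64(46), array([ 0.1195, -0.1344,  0.0431])) (np.int64(389), array([0.1208, 0.0667, 0.0495]))
38 (np.int64(50), array([ 0.1124, -0.1346,  0.0446])) (np.int64(387), array([0.1127, 0.0654, 0.0465]))
52 (np.int64(53), array([ 0.1048, -0.1342,  0.0443])) (np.int64(386), array([0.1052, 0.0659, 0.0479]))
66 (np.int64(57), array([ 0.097 , -0.1329,  0.0437])) (np.int64(385), array([0.0974, 0.0662, 0.0484]))
80 (np.int64(60), array([ 0.0892, -0.1338,  0.0454])) (np.int64(383), array([0.0892, 0.0651, 0.046 ]))
94 (np.int64(64), array([ 0.0811, -0.1323,  0.0445])) (np.int64(382), array([0.081 , 0.0654, 0.0466]))
108 (np.int64(67), array([ 0.0727, -0.133 ,  0.046 ])) (np.int64(381), array([0.0727, 0.0658, 0.0475]))
122 (np.int64(71), array([ 0.0642, -0.1315,  0.0451])) (np.int64(379), array([0.0641, 0.065 , 0.0464]))
136 (np.int64(74), array([ 0.0553, -0.1324,  0.0469])) (np.int64(378), array([0.0553, 0.0652, 0.0467]))
150 (np.int64(78), array([ 0.0465, -0.1304,  0.0453])) (np.int64(377), array([0.0463, 0.0653, 0.0463]))
164 (np.int64(84), array([ 0.0369, -0.1293,  0.0472])) (np.int64(375), array([0.037 , 0.0648, 0.0465]))
178 (np.int64(194), array([ 0.0276, -0.0562,  0.0461])) (np.int64(374), array([0.0277, 0.0647, 0.0455]))
```

The battery is level and parallel to the tray, about 3.4 mm to the left of it. I'll shift it, lower it onto the tray and slide it into the flare. I'm keeping well clear of the shelf edge because the camera sits 75 mm ahead of the tool.

```bash
python3 -m handwheel '[[[0.04,0.017,0.05,0],[0.04,0.017,0.12,0],[0.04,0.017,0.19,0],[0.04,0.017,0.24,0],[0.04,0.017,0.27,0],[0.04,0.017,0.285,0],[0.04,0.017,0.285,0]]]' 
python3 -m handwheel '[[[0.03,0,0,0],[0.06,0.001,0,0],[0.08,0.001,0,0],[0.08,0.001,0,0]]]'
python3 -m handwheel '[[[0,0,0,0],[0,0,0,0],[0,0,0,0],[0,0,0,0]]]' 85
python3 -m handwheel '[[[0,0,-0.2,0],[-0.05,0,-0.4,0],[-0.2,0,-0.4,0],[-0.35,0,-0.4,0],[-0.42,0,-0.4,0],[-0.42,0,-0.4,0],[-0.42,0,-0.4,0]]]'
python3 - <<'E'
from h import *
o,c=wrist("w7");np.savez("pics/w7.npz",**c)
p=pts(c,c["T"]);Ti=np.linalg.inv(c["Tt"]);t=p@Ti[:3,:3].T+Ti[:3,3]
h=cv2.cvtColor(c["color"],cv2.COLOR_RGB2HSV)
m=(h[...,0]>4)&(h[...,0]<28)&(h[...,1]>170)&(c["color"][...,0]>120)
blobs(m&(abs(t[...,1])<.04)&(p[...,2]>.03),t);blobs(m&(abs(t[...,1])<.04)&(p[...,2]>.03),p)
tr=(p[...,2]>.007)&(p[...,2]<.017)&(h[...,1]<70)&(abs(t[...,1])<.09)
for v in range(0,420,30):
    u=np.where(tr[v])[0]
    if len(u):print(v,t[v,u[0]].round(4),t[v,u[-1]].round(4))
print(np.degrees(np.arctan2(c["Tt"][1,0],c["Tt"][0,0])),o["eef_pos"])
E
```

```text
time_s: 10.82
eef_pos: [0.4507, -0.2362, 0.0008]
eef_rot: [0.0, 0.988, -0.154, 0.0]
wrist_force: [-0.5, -0.3, -4.5]
opening: 0.346
grasp_force: 60.8
time_s: 11.32
eef_pos: [0.466, -0.2412, 0.0007]
eef_rot: [0.0, 0.988, -0.154, 0.0]
wrist_force: [0.1, 0.2, -5.2]
opening: 0.345
grasp_force: 60.8
time_s: 11.82
eef_pos: [0.4657, -0.2412, 0.0008]
eef_rot: [0.0, 0.988, -0.154, 0.0]
wrist_force: [0.5, -0.6, -0.3]
opening: 0.996
grasp_force: 0.0
time_s: 12.7
eef_pos: [0.3865, -0.2161, 0.0809]
eef_rot: [0.0, 0.988, -0.155, 0.001]
wrist_force: [-0.0, -0.3, -0.0]
opening: 0.997
grasp_force: 0.0
[ 251   53   55   77 3974] [0.0818 0.0002 0.0195] [81.1  0.3] [39.7 29.3] 0.2 z 0.017 0.024
[ 251   53   55   77 3974] [ 0.4644 -0.2413  0.0615] [ 463.7 -241.2] [29.3 39.7] 72.0 z 0.057 0.064
0 [ 0.1395 -0.0625  0.0719] [0.1391 0.0596 0.0707]
30 [ 0.1219 -0.0624  0.0709] [0.1218 0.0597 0.0706]
60 [ 0.1035 -0.0608  0.0691] [0.1036 0.0599 0.0709]
90 [ 0.0845 -0.0618  0.0694] [0.0846 0.0605 0.0729]
-17.78095165177151 [ 0.38654171 -0.21611751  0.08093633]
```

View pics/w7.png

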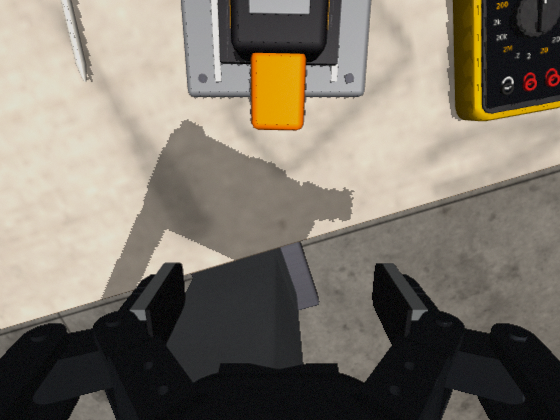

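The battery rests flat on the tray and centred, tail at (277,92), tray front edge at v about 95, fingers open and clear. I'll read the open finger geometry from this picture, then turn so that a finger's back faces the tail.

```bash
python3 - <<'E'
from h import *
c=dict(np.load("pics/w7.npz"));p=pts(c,c["T"]);Ti=np.linalg.inv(c["Tt"]);t=p@Ti[:3,:3].T+Ti[:3,3]
m=(t[...,2]<-.01)&(t[...,2]>-.1)
for z0 in np.arange(-.10,-.02,.01):
    k=m&(t[...,2]>=z0)&(t[...,2]<z0+.01)
    if k.sum():print(z0.round(2),k.sum(),np.nanpercentile(t[k],[1,99],axis=0).round(3).tolist())
print(np.nanmax(t[...,2][m]))
E
python3 -m handwheel '[[[0,0,0,-0.12],[0,0,0,-0.24],[0,0,0,-0.36],[0,0,0,-0.48],[0,0,0,-0.6],[0,0,0,-0.72],[0,0,0,-0.84],[0,0,0,-0.96],[0,0,0,-1],[0,0,0,-1]]]'
python3 -m handwheel '[[[0,-0.05,0,-0.05],[0,-0.12,0,-0.05],[0,-0.12,0,-0.05],[0,-0.12,0,-0.05]]]'
python3 - <<'E'
from bench import ctrl;import numpy as np
o=ctrl.get_obs();w,x,y,z=o["eef_rot"];a=2*np.arctan2(y,x);print(np.degrees(a),o["q"])
d=np.array([.4637,-.2412])-o["eef_pos"][:2];print("tail centre in tool",d@[np.cos(a),np.sin(a)],d@[np.sin(a),-np.cos(a)])
E
```

```text
-0.1 12704 [[-0.012, -0.072, -0.1], [0.016, 0.073, -0.09]]
-0.09 4345 [[-0.009, -0.071, -0.09], [0.013, 0.073, -0.08]]
-0.08 1600 [[-0.003, -0.052, -0.08], [0.011, 0.053, -0.07]]
-0.07 1940 [[-0.011, -0.055, -0.07], [0.011, 0.056, -0.06]]
-0.06 1599 [[-0.012, -0.055, -0.06], [0.011, 0.056, -0.05]]
-0.05 1075 [[-0.012, -0.054, -0.05], [0.011, 0.055, -0.04]]
-0.04 72 [[-0.01, -0.042, -0.04], [0.008, 0.043, -0.038]]
-0.03777401345253853
time_s: 14.0
eef_pos: [0.3862, -0.2157, 0.0806]
eef_rot: [0.0, 0.828, 0.56, 0.0]
wrist_force: [-0.2, -0.1, 1.3]
opening: 0.994
grasp_force: 0.0
time_s: 14.5
eef_pos: [0.3636, -0.2068, 0.0808]
eef_rot: [0.0, 0.807, 0.591, 0.0]
wrist_force: [0.0, -0.4, 0.5]
opening: 0.995
grasp_force: 0.0
72.38920611562068 [-8.02637052e-01 -1.35613941e-02  2.09520853e+00  1.09010004e-04
  1.05909174e+00 -4.95324052e-01]
tail centre in tool -0.0025222109720860427 0.10580597265962552
```

```bash
python3 -m handwheel '[[[-0.012,0,0.15,0],[-0.012,0,0.3,0],[-0.012,0,0.4,0],[-0.012,0,0.46,0],[-0.012,0.06,0.46,0],[-0.012,0.12,0.46,0],[-0.012,0.14,0.46,0]]]'
python3 -m handwheel '[[[0,0.03,0,0],[0,0.06,0,0],[0,0.09,0,0],[0,0.12,0,0],[0,0.15,0,0],[0,0.18,0,0],[0,0.2,0,0],[0,0.2,0,0]]]'
python3 - <<'E'
from h import *
from bench import ctrl
o,c=wrist("w8");p=pts(c,c["T"]);print(o["eef_pos"],o["wrist_force"])
h=cv2.cvtColor(c["color"],cv2.COLOR_RGB2HSV);m=(h[...,0]>4)&(h[...,0]<20)&(h[...,1]>170)&(c["color"][...,0]>120)
blobs(m&(p[...,2]>.03),p)
c=ctrl.camera("scene");cv2.imwrite("pics/s8.png",cv2.resize(c["color"][120:330,230:510,::-1],(800,600),interpolation=cv2.INTER_CUBIC))
E
```

```text
time_s: 15.38
eef_pos: [0.3913, -0.2184, -0.0104]
eef_rot: [0.001, 0.806, 0.591, 0.0]
wrist_force: [-0.2, 0.3, 0.6]
opening: 0.999
grasp_force: 0.0
time_s: 16.38
eef_pos: [0.428, -0.2295, -0.0114]
eef_rot: [0.0, 0.807, 0.591, 0.0]
wrist_force: [-0.5, 0.2, 0.6]
opening: 0.998
grasp_force: 0.0
[ 0.4280274  -0.229518   -0.01139852] [-0.45440407  0.24946295  0.56440526]
[ 446  288  114   61 4409] [ 0.5041 -0.2448  0.0616] [ 504.1 -244.8] [22.  45.8] 56.2 z 0.058 0.084
```

View pics/s8.png

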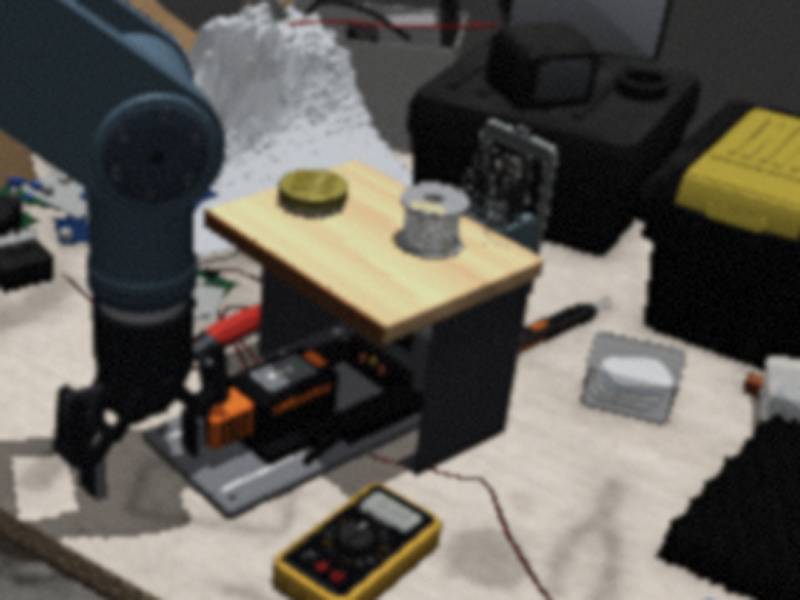

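The scene view shows the finger's back at (210,390) against the orange tail, and the battery entering the rails straight under the shelf. I'll keep pushing slowly and watch the force.

```bash
python3 -m handwheel '[[[0,0.02,0,0],[0,0.04,0,0],[0,0.06,0,0],[0,0.08,0,0],[0,0.1,0,0],[0,0.12,0,0],[0,0.12,0,0]]]' | head -4
python3 -m handwheel '[[[0,0.01,0,0],[0,0.02,0,0],[0,0.03,0,0],[0,0.04,0,0],[0,0.05,0,0],[0,0.05,0,0]]]'|head -4
python3 -m handwheel '[[[0,0.01,0,0],[0,0.02,0,0],[0,0.03,0,0],[0,0.03,0,0]]]'|head -4
```

```text
time_s: 17.35
eef_pos: [0.451, -0.2369, -0.0112]
eef_rot: [0.001, 0.807, 0.591, 0.0]
wrist_force: [-0.3, -0.2, -1.0]
time_s: 18.1
eef_pos: [0.4603, -0.2397, -0.0114]
eef_rot: [0.0, 0.807, 0.591, 0.0]
wrist_force: [-0.6, -0.7, 0.2]
time_s: 18.6
eef_pos: [0.4659, -0.2414, -0.0115]
eef_rot: [0.0, 0.807, 0.591, 0.0]
wrist_force: [-0.7, -0.5, 0.4]
```

```bash
for i in 1 2 3; do python3 -m handwheel '[[[0,0.01,0,0],[0,0.02,0,0],[0,0.02,0,0]]]'|sed -n '1,2p;4p'; done
```

```text
time_s: 18.98
eef_pos: [0.469, -0.2423, -0.0114]
wrist_force: [-4.7, 1.1, 3.5]
time_s: 19.35
eef_pos: [0.4729, -0.2436, -0.0115]
wrist_force: [-4.2, 1.6, 3.1]
time_s: 19.73
eef_pos: [0.4773, -0.245, -0.0115]
wrist_force: [-1.3, 0.8, 0.9]
```

```bash
for i in 1 2; do python3 -m handwheel '[[[0,0.01,0,0],[0,0.02,0,0],[0,0.02,0,0]]]'|sed -n '1,2p;4p'; done;  python3 -m handwheel '[[[0,0.005,0,0],[0,0.01,0,0],[0,0.01,0,0]]]'|sed -n '1,2p;4p'
```

```text
time_s: 20.1
eef_pos: [0.4812, -0.2462, -0.0115]
wrist_force: [-2.0, 0.1, -0.7]
time_s: 20.48
eef_pos: [0.4856, -0.2479, -0.0111]
wrist_force: [0.1, 0.1, 0.3]
time_s: 20.85
eef_pos: [0.4865, -0.2479, -0.0113]
wrist_force: [-3.9, 0.6, 2.2]
```

```bash
for i in 1 2; do python3 -m handwheel '[[[0,0.005,0,0],[0,0.01,0,0],[0,0.01,0,0]]]'|sed -n '1,2p;4p'; done
python3 - <<'E'
from h import *
from bench import ctrl
c=ctrl.camera("scene");cv2.imwrite("pics/s9.png",cv2.resize(c["color"][200:300,280:420,::-1],(800,571),interpolation=cv2.INTER_CUBIC))
E
```

```text
time_s: 21.22
eef_pos: [0.4881, -0.2483, -0.0114]
wrist_force: [-5.0, 2.2, 5.3]
time_s: 21.6
eef_pos: [0.488, -0.2481, -0.0112]
wrist_force: [-16.1, 4.9, 16.0]
```

View pics/s9.png

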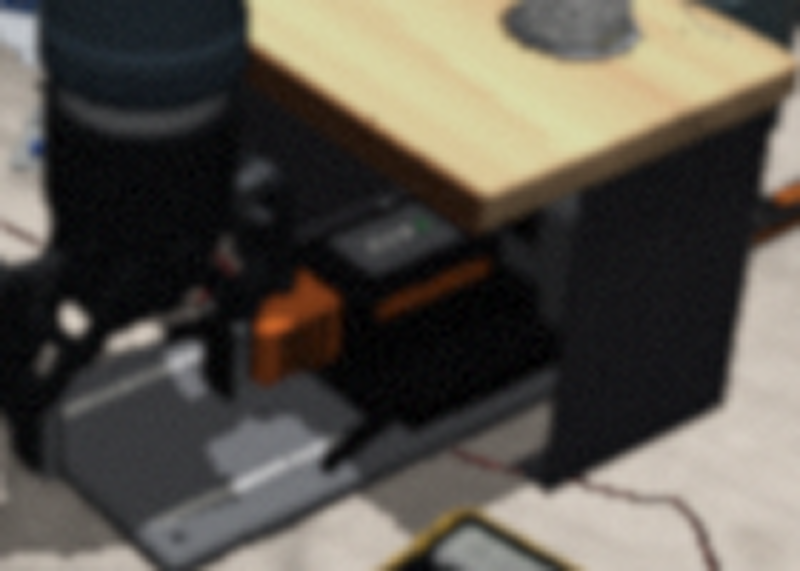

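The battery is deep under the shelf, its nose side at (490,235), with the finger on the tail at (240,350). The force rose from about 5 to 16 N with no motion. I'll give one small firm push to tell the hard stop from the latch.

```bash
python3 -m handwheel '[[[0,0.005,0,0],[0,0.005,0,0]]]'|sed -n '1,2p;4p'
python3 - <<'E'
from h import *
from bench import ctrl
for n in ["scene","top"]:
    c=ctrl.camera(n);p=pts(c);h=cv2.cvtColor(c["color"],cv2.COLOR_RGB2HSV)
    blobs(orange(c)&(p[...,0]>.45)&(p[...,0]<.6)&(p[...,1]<-.2)&(p[...,1]>-.34)&(p[...,2]>.02)&(p[...,2]<.08),p,5)
E
```

```text
time_s: 21.9
eef_pos: [0.4879, -0.2481, -0.0112]
wrist_force: [-23.0, 5.9, 20.4]
[325 250  12   9  42] [ 0.5546 -0.2799  0.0584] [ 555.2 -279.3] [11.4 37.2] 84.4 z 0.055 0.062
```

It is firm at 24 N with no movement, so it is at the stop. I'll back off straight out and check.

```bash
python3 -m handwheel '[[[0,-0.02,0,0],[0,-0.15,0,0],[0,-0.35,0,0],[0,-0.55,0,0],[0,-0.55,-0.25,0],[0,-0.55,-0.5,0],[0,-0.55,-0.5,0],[0,-0.55,-0.5,0]]]'
python3 -m handwheel '[[[0,0,0,0.12],[0,0,0,0.24],[0,0,0,0.36],[0,0,0,0.48],[0,0,0,0.6],[0,0,0,0.72],[0,0,0,0.84],[0,0,0,0.96],[0,0,0,1],[0,0,0,1]]]' | head -3
python3 - <<'E'
from h import *
from bench import ctrl
o,c=wrist("w10");p=pts(c,c["T"]);Ti=np.linalg.inv(c["Tt"]);t=p@Ti[:3,:3].T+Ti[:3,3]
h=cv2.cvtColor(c["color"],cv2.COLOR_RGB2HSV);m=(h[...,0]>4)&(h[...,0]<28)&(h[...,1]>170)&(c["color"][...,0]>100)&(abs(t[...,1])<.04)
blobs(m&(p[...,2]>.03),p)
ex=np.array([np.cos(np.radians(-18)),np.sin(np.radians(-18))]);q=p[m&(p[...,2]>.05)&(p[...,2]<.07)]
s=(q[:,:2]-[.585,-.279]);print("tail charger x",np.percentile(s@ex,[1,99]),"y",(s@[-ex[1],ex[0]]).mean())
tr=(p[...,2]>.007)&(p[...,2]<.017)&(h[...,1]<70)&(abs(t[...,1])<.09)
q=p[tr];s=(q[:,:2]-[.585,-.279]);print("tray front x",np.percentile(s@ex,[.5]),"y range",np.percentile(s@[-ex[1],ex[0]],[1,99]))
c=ctrl.camera("top");p=pts(c);blobs((abs(p[...,2]-.191)<.004)&(abs(p[...,0]-.65)<.06)&(abs(p[...,1]+.23)<.06),p,30)
E
```

```text
time_s: 23.0
eef_pos: [0.3866, -0.2163, 0.0883]
eef_rot: [0.0, 0.807, 0.591, 0.0]
wrist_force: [-0.0, 0.2, 0.5]
opening: 0.995
grasp_force: 0.0
time_s: 24.25
eef_pos: [0.3856, -0.2154, 0.0869]
eef_rot: [-0.001, 0.993, -0.117, -0.001]Traceback (most recent call last):
  File "<stdin>", line 7, in <module>
    return _quantile_unchecked(
        a, q, axis, out, overwrite_input, method, keepdims, weights)
    return _ureduce(a,
                    func=_quantile_ureduce_func,
    ...<5 lines>...
                    overwrite_input=overwrite_input,
                    method=method)
    r = func(a, **kwargs)
    result = _quantile(arr,
                       quantiles=q,
    ...<2 lines>...
                       out=out,
                       weights=wgt)
    slices_having_nans = np.isnan(arr[-1, ...])
                                  ~~~^^^^^^^^^
IndexError: index -1 is out of bounds for axis 0 with size 0
```

View pics/w10.png

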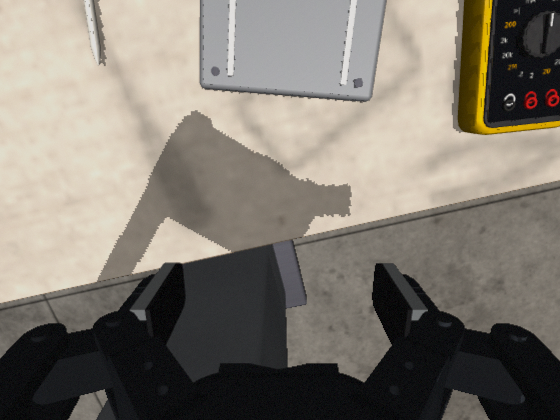

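The wrist view shows only the empty tray front (200–385, 0–100), so the battery is beyond this view. I'll move a little forward and up to see the tail.

```bash
python3 -m handwheel '[[[0.1,0,-0.2,0.055],[0.25,0,-0.3,0.055],[0.35,0,-0.3,0.055],[0.35,0,-0.3,0.055],[0.35,0,-0.3,0.055]]]' | head -3
cat > chk.py <<'E'
from h import *
from bench import ctrl
import sys
o,c=wrist(sys.argv[1]);p=pts(c,c["T"])
h=cv2.cvtColor(c["color"],cv2.COLOR_RGB2HSV);m=(h[...,0]>4)&(h[...,0]<28)&(h[...,1]>170)&(c["color"][...,0]>60)
a=np.radians(-18);ex=np.array([np.cos(a),np.sin(a)]);ey=np.array([-ex[1],ex[0]])
f=np.stack([(p[...,:2]-[.585,-.279])@ex,(p[...,:2]-[.585,-.279])@ey,p[...,2]],-1)
print("charger frame:");blobs(m&(p[...,2]>.05)&(p[...,2]<.07)&(abs(f[...,1])<.04)&(f[...,0]<.1),f)
tr=(p[...,2]>.007)&(p[...,2]<.017)&(h[...,1]<70)&(abs(f[...,1])<.07);q=f[tr&(f[...,0]<-.08)]
print("tray front",np.percentile(q[:,0],.5),"y",np.percentile(q[:,1],[1,99]))
c=ctrl.camera("top");p=pts(c);print("tin");blobs((abs(p[...,2]-.191)<.004)&(abs(p[...,0]-.65)<.06)&(abs(p[...,1]+.23)<.06),p,30)
E
python3 chk.py w11
```

```text
time_s: 24.92
eef_pos: [0.4534, -0.2319, 0.1474]
eef_rot: [-0.001, 0.987, -0.158, -0.001]
charger frame:
[ 262   22   42   58 2349] [-0.0279  0.0003  0.0614] [-27.9   0.4] [37.1 29.9] 0.3 z 0.05 0.065
tray front -0.12731735187539542 y [-0.06000394  0.06014317]
tin
```

View pics/w11.png

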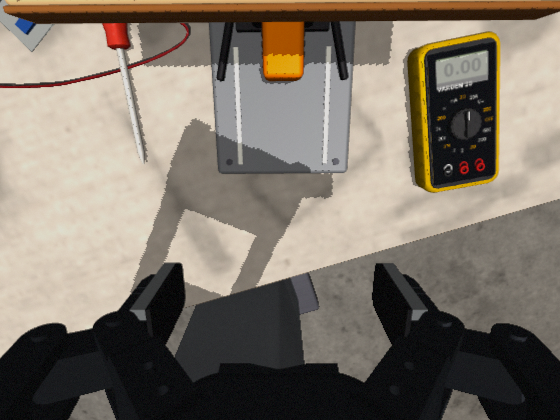

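The wrist view shows the battery home under the shelf: tail at (283,50), square between the rails, 0.3 mm off centre, with its origin about 33 mm in. The screwdriver (125,90) and the meter (455,110) look undisturbed. The push record shows roller contact, then 20 mm of travel, a release, and then the hard stop, which fits a latched battery. I'm handing in.

```bash
python3 -c "
from bench import ctrl
print(ctrl.hand_in())"
```

```text
the job is handed in; nothing more can be done
None
```

The job is handed in with no verdict shown: I pushed the battery nose first to a firm stop (about 24 N) and let go; it is about 33 mm in and 0.3 mm off centre, the latch click is inferred from the push forces, the tin was not re-measured, and my first grasp missed because the fingertips sit about 29 mm behind the reported TCP.

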